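Make up two sampling kits

ROBOT

A 7-joint arm with a two-finger parallel gripper is mounted at the origin on a cart in front of the work surface, level with it; the furniture and walls round the work are solid. World frame = base frame: x ahead of the robot, y to its left, z up, the work surface at z = 0. Lengths are in m, angles in rad, forces in N, time in s.
With the tool pointing down it reaches from about 0.425 to 0.825 m from the base axis. Payload 3.6 kg.
Tool frame: the origin (TCP) lies on the mounting face of the last link; the fingertips stand 173 mm ahead of it and the grasp point (between the pads) lies 155 mm ahead of it; z points along the fingers, y is the line along which they close (so a half turn about z gives the same grasp; the last joint's range is limited). The gripper opens to 85 mm and grips with 20 to 120 N. Pads are 22 mm wide; open, the fingers measure 114 mm over their backs; the gripper's body (76 mm by 85 mm) begins 54 mm behind the grasp point. The pads swing forward as they close: fully open they stand 13 mm farther back than shut.
Start: joints at [1.258, 0.615, -0.013, 1.423, 0.008, 1.103, -0.04], TCP at [0.184, -0.623, 0.405] pointing down, gripper open.
Joint ranges: [-3.12, 3.12], [-0.3, 2.06], [-1.34, 1.32], [0.26, 2.42], [-1.36, 4.5], [0.01, 1.98], [-2.84, 2.84]. Speed limits (rad/s): [2.79, 2.79, 3.14, 3.14, 3.14, 3.14, 3.14].

INTERFACE

Orientations are given as a rotation vector (axis times angle).
In Python, from rig import sensors, vision, close_job gives the robot as it stands. The module is installed in compiled form; this text tells all that it offers.
- The arm moves only by the tool step_arm, never from a script. Its argument "increments" is a list of rows, each a list of 7 numbers: the shift along the tool's x, y, z in units of 60 mm (1.0 is 60 mm), then the turn, a rotation vector about the tool's x, y, z in units of 6 degrees (1.0 is 6 degrees), then the opening, from -1 (shut) to 1 (fully open). A call has 1 to 20 rows; each row is the pose to reach, as a shift and turn from the pose commanded when the call began, along the tool's axes at that moment; what a row does not reach only later rows make up. A row lasts 1/8 s, in which the tool goes at most 62.5 mm and 10.7 degrees, less where a joint would pass 70% of its speed; a pose out of reach is approached as far as the arm can. A call with a gripper value outside its range is refused whole. The fingers move at their own pace and stop on an object; "grip_force" is the grip in N (left out, the last holds). Time passes only in rows, so rows that repeat a pose let the fingers close. It gives the time, the measured TCP pose, the force, the opening and the grip force at its end, in the units of the state.
- sensors.get_obs(): the state, without advancing time (a new reading comes with each control period).
- vision.read_camera(name): name is "side" or "top" or "wrist"; returns the picture (420x560x3 uint8, red, green, blue); there is no depth.
- vision.camera_info(name): a dict with "K" (3x3 intrinsics, pixels), "dist_coeffs" ([k1, k2, p1, p2, k3] as OpenCV has them; the pictures are not rectified), "R" (3x3) and "t" (3): a world point X has camera coordinates R X + t. Camera axes: x right, y down, z forward; pixel columns grow to the right and rows downward; lengths in m; the calibration is good to about 2 mm. A picture is of the moment at which its call begins: read the wrist's pose just before it. camera_info takes no time and is no camera call; for the wrist camera it gives the pose at the moment of the call.
- close_job(): hands the job in; it is judged then, once.
Trained networks look in the newest picture that a camera, given by its name, has taken for a name from the list of things; names that differ only in an ending like _2 or _b are one class to them, and where a whole thing is asked for, a point or a joint stands for the part that bears it (a point fixed in the world has none). Each returns a list of dicts, best first, with "conf" (0 to 1); they miss things now and then, are a little off and sometimes report something else, mostly with a low value. They report only what shows in the picture. A call takes as long as a camera call. They do not tell look-alikes from the thing itself.
- vision.recognise(thing, camera): "bbox" ([left, top, right, bottom] in pixels, round what is visible of it).
- vision.silhouettes(thing, camera): "pixels" (420x560 bool, what is visible of it) and "bbox" ([left, top, right, bottom] in pixels, round what is visible of it).
The state is a dict: "time": time; "q": joint angles; "qd": joint speeds; "joint_torque": joint torques, N m; "tool_pos": TCP position; "ee_rot": TCP orientation; "wrist_force": force on the tool from outside, world axes, zero at the start; "moment": the same for the moment, N m; "grip_width": opening from 0.0 (shut) to 1.0 (fully open); "grip_force": force on a finger pad.
Only numpy, scipy, OpenCV 4.12 (cv2) and the standard library are available. Lean on these libraries where they do the work, as an engineer would, in place of code of your own. Each camera call takes 0.05 s, during which the arm holds its last target. There are 200 camera calls.

TASK

Make up the two sampling kits from the loose things on the table: the marker and two of the lying sample tubes go into the case with three compartments, the tweezers and the remaining tube into the long narrow case with two. Each thing gets its own compartment - marker and tweezers in the long ones, tubes in the short ones - lying flat on the floor so that nothing stands above the rim. Set things down rather than dropping them, and leave the tape roll where it is.

Things in the scene. Friction and masses are not known exactly. Their poses are not given: they have to be found in the camera images.
- case_three: Grey open case, three compartments, 177 (x) x 149 (y) x 42 mm high; origin: centre of the underside; x along its length, within 0.3 rad of world x. Walls and dividers 3 mm thick; floor 12 mm, divider tops 29 mm above the table, outside trim up to 7 mm. Long compartment 171 x 70 mm centred at (0, 36.5) mm; short ones 84 x 70 mm centred at (-43.5, -36.5) and (43.5, -36.5) mm. Fixed.
- case_two: Grey open case, long and narrow, two compartments in line, 243 (x) x 76 (y) x 42 mm high; origin: centre of the underside; x along its length, within 0.3 rad of world x. Walls and divider 3 mm thick; floor 12 mm, divider top 29 mm above the table, outside trim up to 7 mm. Long compartment 150 x 70 mm centred at (-43.5, 0) mm; short one 84 x 70 mm centred at (76.5, 0) mm. Fixed.
- tube_a_mid (a point): One of three like capped sample tubes (white label, yellow cap, dark grey foot) lying loose on the table, 63 mm long, 16 mm across, about 20 g; it may roll a little. The point is its centre, 8 mm above the table; its y axis runs along the tube (its x axis is horizontal at the start). Grasp across it. The tubes may be exchanged for one another.
- tube_b_mid (a point): One of three like capped sample tubes (white label, yellow cap, dark grey foot) lying loose on the table, 63 mm long, 16 mm across, about 20 g; it may roll a little. The point is its centre, 8 mm above the table; its y axis runs along the tube (its x axis is horizontal at the start). Grasp across it. The tubes may be exchanged for one another.
- tube_c_mid (a point): One of three like capped sample tubes (white label, yellow cap, dark grey foot) lying loose on the table, 63 mm long, 16 mm across, about 20 g; it may roll a little. The point is its centre, 8 mm above the table; its y axis runs along the tube (its x axis is horizontal at the start). Grasp across it. The tubes may be exchanged for one another.
- marker_mid (a point): White marker pen with a red cap, lying loose on the table, 135 mm long, 17 mm across, about 20 g. The point is its centre, 8 mm above the table; its y axis runs along the pen. Grasp across it.
- tweezers_mid (a point): Steel tweezers lying on their side, rigid, 126 mm long, 14 to 17 mm wide, 8 mm high, about 20 g. The point is their centre, 4 mm above the table; the y axis runs along them. Grasp across them.
- tape_roll: Roll of pale masking tape lying flat, loose among the things, 104 mm across, 25 mm high; origin at the centre of its underside. Not to be moved.
Things that resemble listed ones, but are neither listed nor needed, are in the scene too. Leave any green look-alike of the part that bears tube_c_mid alone.

How it is judged:
At the end, for the whole second after the job is handed in: One tube in each short compartment, marker and tweezers in the long ones of the three-compartment and the narrow case; each lies on the floor (centre within 5 mm of its lying height, level within 0.12 rad), centre 25 to 36 mm or less off the compartment centre in x and y, at rest (((x of tube_a_mid in the frame of case_three between -0.0795 and -0.0075 m and y of tube_a_mid in the frame of case_three between -0.0685 and -0.0045 m and z of tube_a_mid in the frame of case_three below 0.025 m) or (x of tube_b_mid in the frame of case_three between -0.0795 and -0.0075 m and y of tube_b_mid in the frame of case_three between -0.0685 and -0.0045 m and z of tube_b_mid in the frame of case_three below 0.025 m) or (x of tube_c_mid in the frame of case_three between -0.0795 and -0.0075 m and y of tube_c_mid in the frame of case_three between -0.0685 and -0.0045 m and z of tube_c_mid in the frame of case_three below 0.025 m)) and ((x of tube_a_mid in the frame of case_three between 0.0075 and 0.0795 m and y of tube_a_mid in the frame of case_three between -0.0685 and -0.0045 m and z of tube_a_mid in the frame of case_three below 0.025 m) or (x of tube_b_mid in the frame of case_three between 0.0075 and 0.0795 m and y of tube_b_mid in the frame of case_three between -0.0685 and -0.0045 m and z of tube_b_mid in the frame of case_three below 0.025 m) or (x of tube_c_mid in the frame of case_three between 0.0075 and 0.0795 m and y of tube_c_mid in the frame of case_three between -0.0685 and -0.0045 m and z of tube_c_mid in the frame of case_three below 0.025 m)) and ((x of tube_a_mid in the frame of case_two between 0.0405 and 0.1125 m and y of tube_a_mid in the frame of case_two between -0.032 and 0.032 m and z of tube_a_mid in the frame of case_two below 0.025 m) or (x of tube_b_mid in the frame of case_two between 0.0405 and 0.1125 m and y of tube_b_mid in the frame of case_two between -0.032 and 0.032 m and z of tube_b_mid in the frame of case_two below 0.025 m) or (x of tube_c_mid in the frame of case_two between 0.0405 and 0.1125 m and y of tube_c_mid in the frame of case_two between -0.032 and 0.032 m and z of tube_c_mid in the frame of case_two below 0.025 m)) and x of marker_mid in the frame of case_three between -0.03 and 0.03 m and y of marker_mid in the frame of case_three between 0.0045 and 0.0685 m and z of marker_mid in the frame of case_three below 0.025 m and x of tweezers_mid in the frame of case_two between -0.0685 and -0.0185 m and y of tweezers_mid in the frame of case_two between -0.032 and 0.032 m and z of tweezers_mid in the frame of case_two below 0.021 m and angle between tube_a_mid's own y axis and vertical between 1.45 and 1.69 rad and linear speed of each of tube_a, tube_b, tube_c, marker, tweezers below 0.02 m/s and angle between tube_b_mid's own y axis and vertical between 1.45 and 1.69 rad and angle between tube_c_mid's own y axis and vertical between 1.45 and 1.69 rad and angle between marker_mid's own y axis and vertical between 1.45 and 1.69 rad and angle between tweezers_mid's own y axis and vertical between 1.45 and 1.69 rad); the robot touches nothing.
It fails at once if a tube, the marker or the tweezers is out of the fingers more than 0.10 m above the table (dropped or thrown) ((height (world z) of tube_a_mid above 0.1 m and contact force between the fingers and tube_a below 0.02 N) or (height (world z) of tube_b_mid above 0.1 m and contact force between the fingers and tube_b below 0.02 N) or (height (world z) of tube_c_mid above 0.1 m and contact force between the fingers and tube_c below 0.02 N) or (height (world z) of marker_mid above 0.1 m and contact force between the fingers and marker below 0.02 N) or (height (world z) of tweezers_mid above 0.1 m and contact force between the fingers and tweezers below 0.02 N)).
It fails at once if the tape roll is moved by more than 20 mm (distance of tape_roll from where it was at the start of the episode above 0.02 m).
It also fails if it takes over 134 s, if anything falls off the work surface, if the arm or the gripper's body presses on something with over 40 N, if the wrist force passes 120 N, or if a joint passes its speed limit or range.

## Working session

There is one attempt and no reset: what is moved stays moved. The work goes in short steps, Python scripts to look and compute and a tool call to move; the robot and the scene stay as the last step left them, time stands still between calls to the robot, and variables do not carry over. Pictures are saved under pics/ and viewed, at most 14 in all, crops included, and the job is handed in when it is done.

Besides the shell and the picture viewer there is one more tool, called after "Emit:" as name(argument=value, ...), one argument or row to a line, values as JSON. step_arm: Moves the arm, as the interface text tells. Its arguments: {"type":"object","properties":{"increments":{"type":"array","items":{"type":"array","items":{"type":"number"}}},"grip_force":{"type":"number"}},"required":["increments"]}

```bash
mkdir -p pics
cat > h.py <<'E'
import numpy as np, cv2
from rig import sensors, vision
def save(img,name): cv2.imwrite('pics/'+name+'.png',img[:,:,::-1])
def ray(cam,uv):
    c=vision.camera_info(cam);K=np.array(c['K']);R=np.array(c['R']);t=np.array(c['t'])
    p=cv2.undistortPoints(np.array(uv,float).reshape(-1,1,2),K,np.array(c['dist_coeffs'])).reshape(-1,2)
    d=np.c_[p,np.ones(len(p))]@R; return -R.T@t,d
def toz(cam,uv,z):
    o,d=ray(cam,uv); s=(z-o[2])/d[:,2]; return (o+d*s[:,None])[:,:2]
def proj(cam,X):
    c=vision.camera_info(cam)
    return cv2.projectPoints(np.array(X,float).reshape(-1,1,3),cv2.Rodrigues(np.array(c['R']))[0],np.array(c['t']),np.array(c['K']),np.array(c['dist_coeffs']))[0].reshape(-1,2)
def axis(cam,mask,z):
    ys,xs=np.nonzero(mask); P=toz(cam,np.c_[xs,ys],z)
    r=cv2.minAreaRect((P*1000).astype(np.float32)); b=cv2.boxPoints(r)/1000
    e1,e2=b[1]-b[0],b[2]-b[1]; e=e1 if np.linalg.norm(e1)>np.linalg.norm(e2) else e2
    return np.array(r[0])/1000, np.arctan2(e[1],e[0])%np.pi, sorted(r[1])
E
python3 - <<'E'
from h import *
o=sensors.get_obs();print({k:np.round(v,3) for k,v in o.items()})
ims=[]
for cam in('top','side'):
    im=vision.read_camera(cam);save(im,cam+'0')
    c=vision.camera_info(cam);print(cam,np.round(-np.array(c['R']).T@np.array(c['t']),3))
    for th,z in(('case_three',.042),('case_two',.042),('tube_a_mid',.008),('marker_mid',.008),('tweezers_mid',.006),('tape_roll',.02)):
        for d in vision.silhouettes(th,cam):
            c,a,s=axis(cam,d['pixels'],z)
            m=d['pixels'];print(th,round(d['conf'],2),np.round(d['bbox']),np.round(c,3),round(a,3),np.round(s),im[m].mean(0).round())
E
```

```text
{'time': np.float64(0.0), 'q': array([ 1.257,  0.616, -0.013,  1.425,  0.008,  1.103, -0.04 ]), 'qd': array([-0.001,  0.   , -0.   , -0.   ,  0.   , -0.002,  0.   ]), 'joint_torque': array([ 0.0000e+00, -4.6921e+01,  2.5900e-01, -1.7103e+01,  1.0000e-02,
        1.0000e-02,  0.0000e+00]), 'tool_pos': array([ 0.184, -0.623,  0.404]), 'ee_rot': array([-3.107e+00, -4.490e-01,  1.000e-03]), 'wrist_force': array([-0.13 , -0.654,  0.068]), 'moment': array([-0.008, -0.032,  0.036]), 'grip_force': np.float64(0.0), 'grip_width': np.float64(1.0)}
top [0.312 0.018 1.232]
case_three 0.87 [ 92. 186. 162. 268.] [0.491 0.323] 0.065 [164. 184.] [75. 72. 66.]
case_two 0.61 [361. 151. 427. 260.] [ 0.538 -0.294] 0.253 [ 88. 249.] [74. 71. 65.]
tube_a_mid 0.57 [314. 223. 329. 250.] [ 0.469 -0.127] 2.914 [14. 60.] [110.  97.  69.]
marker_mid 0.73 [294. 149. 347. 167.] [ 0.664 -0.132] 1.815 [ 19. 136.] [117.  90.  81.]
tape_roll 0.97 [242. 140. 286. 183.] [0.648 0.007] 3.141 [102. 106.] [122. 105.  71.]
side [0.089 0.843 0.479]
case_three 0.73 [139. 263. 278. 351.] [0.48 0.34] 0.046 [189. 201.] [80. 79. 78.]
case_two 0.71 [280. 175. 367. 200.] [ 0.529 -0.253] 0.23 [177. 249.] [64. 68. 71.]
marker_mid 0.49 [251. 194. 268. 213.] [ 0.667 -0.144] 1.812 [ 19. 135.] [160. 133. 128.]
tweezers_mid 0.61 [189. 235. 213. 262.] [0.649 0.138] 1.854 [ 20. 118.] [ 79. 107. 124.]
tape_roll 0.64 [211. 213. 257. 231.] [0.642 0.017] 2.105 [103. 146.] [132. 115.  87.]
```

Run:
```python
from h import *
im=cv2.imread('pics/top0.png');cv2.imwrite('pics/top0c.png',cv2.resize(im[110:310,70:450],(800,421),interpolation=cv2.INTER_CUBIC))
```

```text
(no output)
```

View pics/top0c.png

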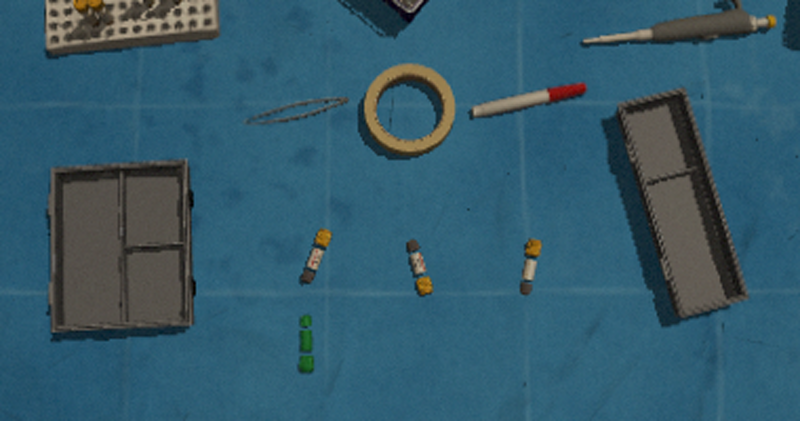

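View pics/side0.png

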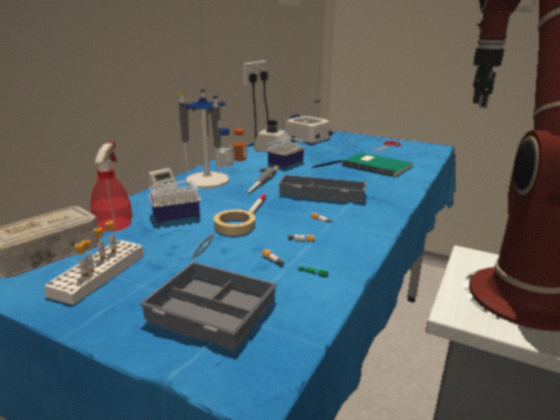

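Top view: tubes at full-image pixels (220,232), (269,237) and (322,236), tweezers at (211,162), marker at (320,157), and the green decoy at (215,272), which I leave alone. The tape roll is at (264,162). case_three is on the left with its long compartment on the far left. case_two is on the right with its short compartment farther away. Next I move to a wrist-camera view.

```bash
cat >> h.py <<'E'
from scipy.spatial.transform import Rotation as Rn
def go(x,y,z,psi,ref=None):
    """increments from measured pose (or ref pose x,y,z,psi) to tool-down pose with tool x at yaw psi (mod pi nearest allowed)"""
    o=sensors.get_obs(); p=np.array(o['tool_pos']);R=Rn.from_rotvec(o['ee_rot'])
    if ref is not None: p=np.array(ref[:3]);R=Rn.from_matrix(np.array([[np.cos(ref[3]),np.sin(ref[3]),0],[np.sin(ref[3]),-np.cos(ref[3]),0],[0,0,-1]]))
    x0=R.as_matrix()[:,0];cur=np.arctan2(x0[1],x0[0])
    phi=np.arctan2(y,x)+np.pi/2
    c=[psi+k*np.pi for k in range(-3,4) if abs(psi+k*np.pi-phi)<2.7]
    cc=[min(c,key=lambda a:abs((a-cur+np.pi)%(2*np.pi)-np.pi))]
    psi=cc[0]
    T=Rn.from_matrix(np.array([[np.cos(psi),np.sin(psi),0],[np.sin(psi),-np.cos(psi),0],[0,0,-1]]))
    d=R.inv().apply(np.array([x,y,z])-p)/.06; r=(R.inv()*T).as_rotvec(degrees=True)/6
    print('inc',np.round(d,3),np.round(r,2),'dist',round(np.linalg.norm(d)*.06,3),'psi',round(psi,3),'cur',round(cur,3),'q7',round(o['q'][6],2))
E
python3 - <<'E'
from h import *
for n,a,b in(('t1',(322,236),(308,276)),('t2',(413,244),(424,288)),('t3',(534,245),(526,287)),('tw',(247,122),(347,99)),('mk',(470,113),(585,88))):
    P=toz('top',np.array([a,b])/2.105+[70,110],.008);e=P[1]-P[0];print(n,P.mean(0).round(3),np.round(np.arctan2(e[1],e[0])%np.pi,3),np.linalg.norm(e).round(3))
for n,cs in(('c3',((53,170),(187,161),(191,326),(52,333))),('c2',((620,105),(685,91),(746,297),(680,317)))):
    P=toz('top',np.array(cs)/2.105+[70,110],.042);e=(P[1]+P[0]-P[2]-P[3]);print(n,P.mean(0).round(3),np.arctan2(e[1],e[0]),P.round(3).tolist())
go(.47,-.1,.36,np.pi/2)
E
```

```text
t1 [0.482 0.11 ] 2.816 0.047
t2 [ 0.47  -0.005] 0.238 0.051
t3 [ 0.47  -0.129] 2.934 0.048
tw [0.649 0.133] 1.802 0.117
mk [ 0.661 -0.131] 1.795 0.137
c3 [0.487 0.322] 0.046986758439371744 [[0.573, 0.402], [0.583, 0.25], [0.401, 0.241], [0.393, 0.394]]
c2 [ 0.537 -0.297] 0.24055614115386767 [[0.647, -0.231], [0.664, -0.306], [0.43, -0.364], [0.409, -0.289]]
inc [ 7.042 -7.017  0.746] [  0.    -0.   -12.26] dist 0.598 psi 1.571 cur 0.287 q7 -0.04
```

Emit:
step_arm(
  increments=[
    [7, -7, 0.75, 0, 0, -12.26, 1],
    [7, -7, 0.75, 0, 0, -12.26, 1],
    [7, -7, 0.75, 0, 0, -12.26, 1],
    [7, -7, 0.75, 0, 0, -12.26, 1],
    [7, -7, 0.75, 0, 0, -12.26, 1],
    [7, -7, 0.75, 0, 0, -12.26, 1],
    [7, -7, 0.75, 0, 0, -12.26, 1],
    [7, -7, 0.75, 0, 0, -12.26, 1],
    [7, -7, 0.75, 0, 0, -12.26, 1],
    [7, -7, 0.75, 0, 0, -12.26, 1],
    [7, -7, 0.75, 0, 0, -12.26, 1],
    [7, -7, 0.75, 0, 0, -12.26, 1],
    [7, -7, 0.75, 0, 0, -12.26, 1],
    [7, -7, 0.75, 0, 0, -12.26, 1],
  ],
)

```text
time: 2.45
tool_pos: [0.4675, -0.103, 0.3598]
ee_rot: [2.224, 2.218, -0.001]
wrist_force: [0.3, -0.1, -0.3]
grip_width: 0.998
grip_force: 0.0
```

```bash
cat >> h.py <<'E'
def look(cam,things,z0=0.0):
    im=vision.read_camera(cam)
    zs=dict(tube_a_mid=.008,marker_mid=.008,tweezers_mid=.006,case_two=.042,case_three=.042,tape_roll=.02)
    for th in things:
        for d in vision.silhouettes(th,cam):
            if d['conf']<.2: continue
            m=d['pixels'];c,a,s=axis(cam,m,zs[th]+z0)
            print(th,round(d['conf'],2),np.round(d['bbox']).astype(int),np.round(c,4),round(a,3),np.round(s),im[m].mean(0).round())
    return im
E
python3 - <<'E'
from h import *
print(sensors.get_obs()['time'])
save(look('wrist',['tube_a_mid','marker_mid','tweezers_mid','case_two','case_three']),'w1')
E
```

```text
2.45
tube_a_mid 0.8 [259 205 316 226] [ 0.4685 -0.1269] 2.888 [17. 63.] [178. 157. 118.]
marker_mid 0.86 [450 156 472 274] [ 0.6627 -0.1315] 1.807 [ 18. 139.] [187. 141. 131.]
case_two 0.86 [237 308 388 362] [ 0.5034 -0.2708] 0.248 [ 64. 165.] [78. 74. 71.]
```

View pics/w1.png

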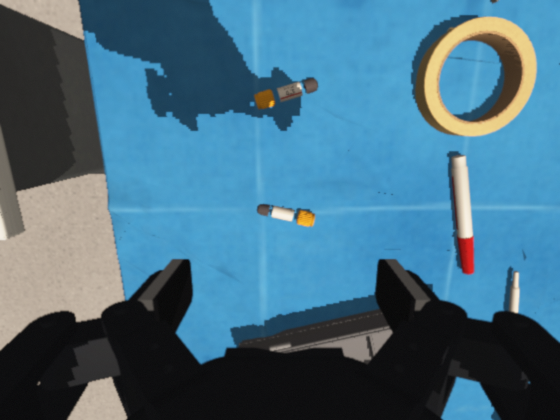

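Wrist view: target tube at (286,216), marker at (463,213), middle tube at (289,93). The network reports match the picture. I'll pick the right-hand tube first.

```bash
cat >> h.py <<'E'
def gx(x,y,z,psi):
    o=sensors.get_obs(); p=np.array(o['tool_pos']);R=Rn.from_rotvec(o['ee_rot'])
    T=Rn.from_matrix(np.array([[np.cos(psi),np.sin(psi),0],[np.sin(psi),-np.cos(psi),0],[0,0,-1]]))
    d=R.inv().apply(np.array([x,y,z])-p)/.06; r=(R.inv()*T).as_rotvec(degrees=True)/6
    print('inc',np.round(d,3),np.round(r,2),'dist',round(np.linalg.norm(d)*.06,3),'q7',round(o['q'][6],2))
E
python3 - <<'E'
from h import *
gx(.4685,-.127,.25,-.254);gx(.4685,-.127,.174,-.254)
E
```

```text
inc [-0.418  0.011  1.829] [-0.   -0.   17.42] dist 0.113 q7 -0.09
inc [-0.418  0.011  3.096] [-0.   -0.   17.42] dist 0.187 q7 -0.09
```

Emit:
step_arm(
  increments=[
    [-0.42, 0.01, 1.83, 0, 0, 17.42, -0.1],
    [-0.42, 0.01, 1.83, 0, 0, 17.42, -0.1],
    [-0.42, 0.01, 1.83, 0, 0, 17.42, -0.1],
    [-0.42, 0.01, 1.83, 0, 0, 17.42, -0.1],
    [-0.42, 0.01, 1.83, 0, 0, 17.42, -0.1],
    [-0.42, 0.01, 1.83, 0, 0, 17.42, -0.1],
    [-0.42, 0.01, 1.83, 0, 0, 17.42, -0.1],
    [-0.42, 0.01, 1.83, 0, 0, 17.42, -0.1],
    [-0.42, 0.01, 1.83, 0, 0, 17.42, -0.1],
    [-0.42, 0.01, 1.83, 0, 0, 17.42, -0.1],
    [-0.42, 0.01, 1.83, 0, 0, 17.42, -0.1],
    [-0.42, 0.01, 1.83, 0, 0, 17.42, -0.1],
  ],
)

```text
time: 4.25
tool_pos: [0.4686, -0.1268, 0.2499]
ee_rot: [-3.117, 0.394, -0.0]
wrist_force: [-0.8, 0.1, -0.7]
grip_width: 0.451
grip_force: 0.0
```

Run:
```python
from h import *
look('wrist',['tube_a_mid','case_two'])
gx(.4685,-.127,.174,-.254)
```

```text
tube_a_mid 0.77 [271 180 297 263] [ 0.4681 -0.1287] 2.96 [17. 64.] [186. 160. 106.]
case_two 0.84 [424   0 558 265] [ 0.496  -0.2794] 0.239 [ 60. 175.] [106. 100.  96.]
case_two 0.54 [ 0  0 92 92] [ 0.6015 -0.0329] 2.139 [30. 68.] [161. 141.  95.]
inc [ 0.000e+00 -1.000e-03  1.265e+00] [-0.   -0.    0.01] dist 0.076 q7 -1.4
```

Emit:
step_arm(
  increments=[
    [0, 0.025, 0.7, 0, 0, -0.5, -0.1],
    [0, 0.025, 1.27, 0, 0, -0.5, -0.1],
    [0, 0.025, 1.27, 0, 0, -0.5, -0.1],
    [0, 0.025, 1.27, 0, 0, -0.5, -1],
    [0, 0.025, 1.27, 0, 0, -0.5, -1],
    [0, 0.025, 1.27, 0, 0, -0.5, -1],
    [0, 0.025, 1.27, 0, 0, -0.5, -1],
    [0, 0.025, 1.27, 0, 0, -0.5, -1],
    [0, 0.025, 0.77, 0, 0, -0.5, -1],
    [0, 0.025, 0, 0, 0, -0.5, -1],
    [0, 0.025, 0, 0, 0, -0.5, -1],
  ],
  grip_force=30,
)

```text
time: 5.78
tool_pos: [0.469, -0.1286, 0.2525]
ee_rot: [3.125, -0.315, 0.01]
wrist_force: [-0.3, -0.2, 0.0]
grip_width: 0.159
grip_force: 29.1
```

Run:
```python
from h import *
print(sensors.get_obs()['grip_force'])
im=look('wrist',['case_two','marker_mid']);save(im,'w2')
```

```text
29.120187434455147
```

View pics/w2.png

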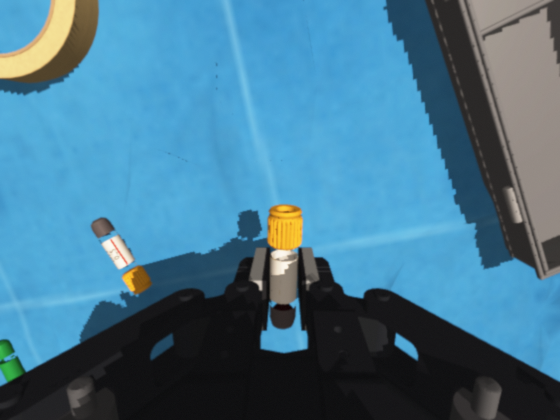

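The tube is held across its middle (pixel (285,265)).

Run:
```python
from h import *
gx(.611,-.279,.27,.24)
```

```text
inc [ 2.842  1.988 -0.351] [-0.01  0.02 -4.21] dist 0.209 q7 -1.36
```

Emit:
step_arm(
  increments=[
    [2.84, 1.99, -0.35, 0, 0, -4.2, -1],
    [2.84, 1.99, -0.35, 0, 0, -4.2, -1],
    [2.84, 1.99, -0.35, 0, 0, -4.2, -1],
    [2.84, 1.99, -0.35, 0, 0, -4.2, -1],
    [2.84, 1.99, -0.35, 0, 0, -4.2, -1],
    [2.84, 1.99, -0.35, 0, 0, -4.2, -1],
  ],
)

```text
time: 6.68
tool_pos: [0.6104, -0.278, 0.2691]
ee_rot: [-3.116, -0.375, 0.005]
wrist_force: [0.3, 0.1, -0.1]
grip_width: 0.156
grip_force: 29.2
```

Run:
```python
from h import *
print(sensors.get_obs()['grip_width'])
im=look('wrist',['case_two','marker_mid'])
c,s=np.cos(.24),np.sin(.24);R=np.array([[c,-s],[s,c]])
def draw(im,o,R,rects,zs):
    for (x0,x1,y0,y1),z in zip(rects,zs):
        P=np.array([(x0,y0),(x1,y0),(x1,y1),(x0,y1)])@R.T+o
        # densify to avoid behind-camera issues
        q=proj('wrist',np.c_[P,np.full(4,z)])
        cv2.polylines(im,[np.clip(q,-2000,2000).astype(np.int32)],True,(255,0,0),1)
im=im.copy()
draw(im,np.array([.537,-.297]),R,[(-.1215,.1215,-.038,.038),(.0345,.1185,-.035,.035)],[.042,.012])
save(im,'w3')
gx(.6113,-.2788,.187,.24)
```

```text
0.15595851675017328
case_two 0.83 [218 149 348 354] [ 0.586  -0.2834] 0.253 [ 86. 152.] [126. 120. 115.]
marker_mid 0.6 [  0  85 197 110] [ 0.6615 -0.1286] 1.808 [ 16. 142.] [223. 161. 153.]
inc [0.006 0.018 1.391] [-0.02  0.01  0.  ] dist 0.083 q7 -0.91
```

View pics/w3.png

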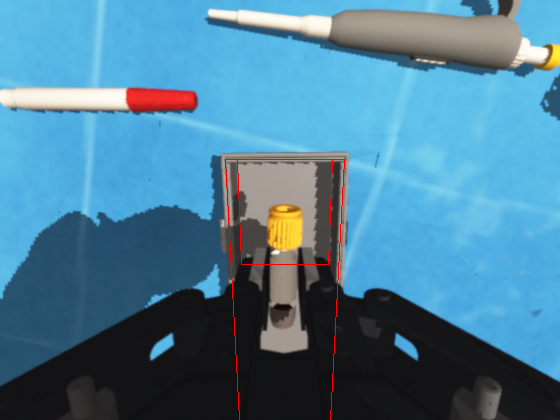

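The rim overlay fits; the case is about 3 mm farther along than I estimated. Placing the tube.

Emit:
step_arm(
  increments=[
    [0.05, 0, 0.7, 0, 0, 0, -1],
    [0.05, 0, 1.1, 0, 0, 0, -1],
    [0.05, 0, 1.3, 0, 0, 0, -1],
    [0.05, 0, 1.38, 0, 0, 0, -1],
    [0.05, 0, 1.38, 0, 0, 0, -1],
    [0.05, 0, 1.38, 0, 0, 0, -0.25],
    [0.05, 0, 1.38, 0, 0, 0, -0.25],
    [0.05, 0, 1.38, 0, 0, 0, -0.25],
    [0.05, 0, 0.6, 0, 0, 0, -0.25],
    [0.05, 0, 0, 0, 0, 0, -0.25],
    [0.05, 0, 0, 0, 0, 0, -0.25],
  ],
)

```text
time: 8.2
tool_pos: [0.6153, -0.2793, 0.275]
ee_rot: [3.115, 0.373, 0.011]
wrist_force: [0.3, 0.7, -0.3]
grip_width: 0.373
grip_force: 0.0
```

Run:
```python
from h import *
im=look('wrist',['tube_a_mid'],.012);look('wrist',['marker_mid'])
gx(.6622,-.1310,.26,1.807-np.pi);gx(.6622,-.1310,.26,1.807)
```

```text
tube_a_mid 0.83 [274 180 295 256] [ 0.612 -0.277] 0.227 [16. 63.] [202. 176. 118.]
marker_mid 0.76 [  1  92 194 119] [ 0.6596 -0.1292] 1.806 [ 16. 140.] [221. 159. 152.]
inc [ 1.369 -2.196  0.159] [ 0.    0.03 15.02] dist 0.156 q7 -0.92
inc [ 1.369 -2.196  0.159] [ -0.03   0.   -14.98] dist 0.156 q7 -0.92
```

Emit:
step_arm(
  increments=[
    [1.37, -2.2, 0.16, 0, 0, -15, -0.1],
    [1.37, -2.2, 0.16, 0, 0, -15, -0.1],
    [1.37, -2.2, 0.16, 0, 0, -15, -0.1],
    [1.37, -2.2, 0.16, 0, 0, -15, -0.1],
    [1.37, -2.2, 0.16, 0, 0, -15, -0.1],
    [1.37, -2.2, 0.16, 0, 0, -15, -0.1],
    [1.37, -2.2, 0.16, 0, 0, -15, -0.1],
    [1.37, -2.2, 0.16, 0, 0, -15, -0.1],
    [1.37, -2.2, 0.16, 0, 0, -15, -0.1],
    [1.37, -2.2, 0.16, 0, 0, -15, -0.1],
    [1.37, -2.2, 0.16, 0, 0, -15, -0.1],
  ],
)

```text
time: 9.78
tool_pos: [0.6626, -0.131, 0.2604]
ee_rot: [-1.941, -2.468, 0.001]
wrist_force: [0.6, 0.4, -0.6]
grip_width: 0.447
grip_force: 0.0
```

Run:
```python
from h import *
look('wrist',['marker_mid','tape_roll'])
gx(.662,-.1310,.174,1.807)
```

```text
marker_mid 0.97 [271 125 293 306] [ 0.662 -0.133] 1.8 [ 16. 138.] [194. 145. 136.]
tape_roll 0.91 [227   1 407  98] [ 0.654  -0.0175] 0.239 [ 56. 105.] [176. 156. 107.]
inc [ 1.000e-03 -1.300e-02  1.452e+00] [-0.   -0.    0.02] dist 0.087 q7 0.12
```

Emit:
step_arm(
  increments=[
    [0, 0, 0.8, 0, 0, 0, -0.1],
    [0, 0, 1.45, 0, 0, 0, -0.1],
    [0, 0, 1.45, 0, 0, 0, -0.1],
    [0, 0, 1.45, 0, 0, 0, -1],
    [0, 0, 1.45, 0, 0, 0, -1],
    [0, 0, 1.45, 0, 0, 0, -1],
    [0, 0, 1.45, 0, 0, 0, -1],
    [0, 0, 1.45, 0, 0, 0, -1],
    [0, 0, 0.7, 0, 0, 0, -1],
    [0, 0, 0, 0, 0, 0, -1],
    [0, 0, 0, 0, 0, 0, -1],
  ],
  grip_force=30,
)

```text
time: 11.3
tool_pos: [0.6642, -0.131, 0.2656]
ee_rot: [1.937, 2.464, 0.007]
wrist_force: [-0.9, -0.1, -0.3]
grip_width: 0.171
grip_force: 29.3
```

Run:
```python
from h import *
th=.047;c,s=np.cos(th),np.sin(th);R=np.array([[c,-s],[s,c]]);o=np.array([.487,.322])
p=R@[0,.0365]+o;print(p)
gx(p[0],p[1],.28,th+np.pi)
```

```text
[0.48528513 0.35845969]
inc [ 8.63  -0.969 -0.272] [  0.05   0.08 -13.17] dist 0.521 q7 0.12
```

Emit:
step_arm(
  increments=[
    [8.63, -0.97, -0.3, 0, 0, -13.2, -1],
    [8.63, -0.97, -0.3, 0, 0, -13.2, -1],
    [8.63, -0.97, -0.3, 0, 0, -13.2, -1],
    [8.63, -0.97, -0.3, 0, 0, -13.2, -1],
    [8.63, -0.97, -0.3, 0, 0, -13.2, -1],
    [8.63, -0.97, -0.3, 0, 0, -13.2, -1],
    [8.63, -0.97, -0.3, 0, 0, -13.2, -1],
    [8.63, -0.97, -0.3, 0, 0, -13.2, -1],
    [8.63, -0.97, -0.3, 0, 0, -13.2, -1],
    [8.63, -0.97, -0.3, 0, 0, -13.2, -1],
    [8.63, -0.97, -0.3, 0, 0, -13.2, -1],
    [8.63, -0.97, -0.3, 0, 0, -13.2, -1],
  ],
)

```text
time: 12.8
tool_pos: [0.4851, 0.3562, 0.2787]
ee_rot: [0.073, -3.141, 0.003]
wrist_force: [-0.3, 0.4, 0.1]
grip_width: 0.166
grip_force: 29.4
```

```bash
cat >> h.py <<'E'
def draw(im,o,th,rects):
    c,s=np.cos(th),np.sin(th);R=np.array([[c,-s],[s,c]])
    for x0,x1,y0,y1,z in rects:
        P=np.array([(x0,y0),(x1,y0),(x1,y1),(x0,y1)])@R.T+o
        q=proj('wrist',np.c_[P,np.full(4,z)])
        cv2.polylines(im,[np.clip(q,-2000,2000).astype(np.int32)],True,(255,0,0),1)
E
python3 - <<'E'
from h import *
im=look('wrist',['case_three']).copy()
draw(im,np.array([.487,.322]),.047,[(-.0885,.0885,-.0745,.0745,.042),(-.0855,.0855,.0015,.0715,.012)])
save(im,'w4')
gx(.4853,.3585,.187,.047+np.pi)
E
```

```text
case_three 0.64 [111  91 356 343] [0.4886 0.3255] 0.059 [159. 184.] [147. 140. 135.]
inc [-0.01   0.03   1.535] [-0.01  0.    0.01] dist 0.092 q7 0.4
```

View pics/w4.png

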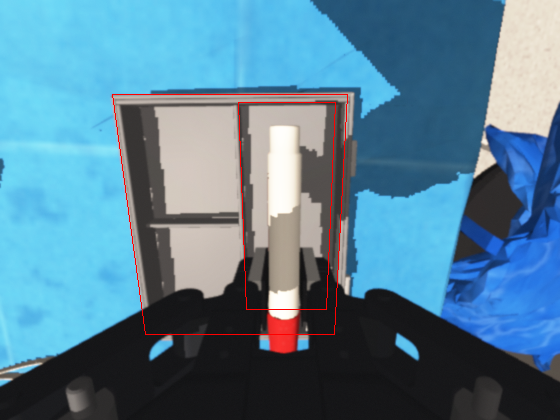

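The overlay fits case_three within about 2-4 px. The marker is centred over the long compartment, so I lower it.

Emit:
step_arm(
  increments=[
    [0, 0.05, 0.8, 0, 0, 0, -1],
    [0, 0.05, 1.25, 0, 0, 0, -1],
    [0, 0.05, 1.45, 0, 0, 0, -1],
    [0, 0.05, 1.53, 0, 0, 0, -1],
    [0, 0.05, 1.53, 0, 0, 0, -1],
    [0, 0.05, 1.53, 0, 0, 0, -0.25],
    [0, 0.05, 1.53, 0, 0, 0, -0.25],
    [0, 0.05, 1.53, 0, 0, 0, -0.25],
    [0, 0.05, 0.8, 0, 0, 0, -0.25],
    [0, 0.05, 0, 0, 0, 0, -0.25],
    [0, 0.05, 0, 0, 0, 0, -0.25],
  ],
)

```text
time: 14.28
tool_pos: [0.4842, 0.3629, 0.2838]
ee_rot: [-0.079, 3.134, 0.01]
wrist_force: [0.8, 0.4, -0.0]
grip_width: 0.373
grip_force: 0.0
```

Run:
```python
from h import *
look('wrist',['marker_mid'],.012)
for p in(2.816,): gx(.482,.11,.27,p)
```

```text
marker_mid 0.59 [268 122 292 293] [0.4819 0.3574] 0.038 [ 16. 136.] [229. 178. 170.]
inc [ 0.237 -4.178  0.162] [0.   0.01 3.59] dist 0.251 q7 0.4
```

Emit:
step_arm(
  increments=[
    [0.24, -4.18, 0.16, 0, 0, 3.6, -0.1],
    [0.24, -4.18, 0.16, 0, 0, 3.6, -0.1],
    [0.24, -4.18, 0.16, 0, 0, 3.6, -0.1],
    [0.24, -4.18, 0.16, 0, 0, 3.6, -0.1],
    [0.24, -4.18, 0.16, 0, 0, 3.6, -0.1],
    [0.24, -4.18, 0.16, 0, 0, 3.6, -0.1],
    [0.24, -4.18, 0.16, 0, 0, 3.6, -0.1],
  ],
)

```text
time: 15.25
tool_pos: [0.4817, 0.112, 0.2696]
ee_rot: [-0.506, -3.1, -0.002]
wrist_force: [-0.1, -0.3, -0.3]
grip_width: 0.449
grip_force: 0.0
```

Run:
```python
from h import *
look('wrist',['tube_a_mid'])
gx(.482,.11,.174,2.816)
```

```text
inc [-0.015 -0.03   1.595] [ 0.01 -0.    0.02] dist 0.096 q7 0.38
```

Not detected from here, so I'll retry and look at the picture.

Run:
```python
from h import *
im=look('wrist',['tube_a_mid']);save(im,'w5')
for t in('tube_a_mid','tube_b_mid'): print(vision.recognise(t,'wrist'))
```

```text
[]
[{'bbox': [108.1, 214.1, 173.4, 278.7], 'conf': 0.91}]
```

View pics/w5.png

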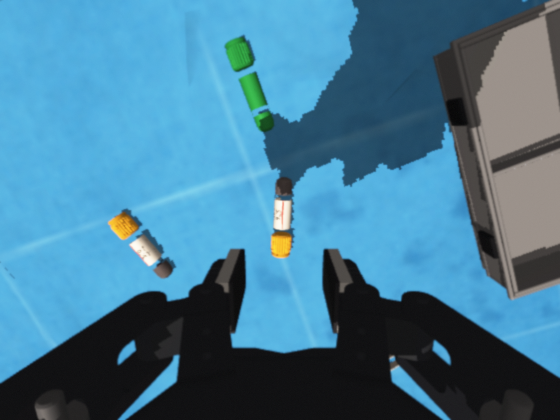

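The tube to grasp runs from (285,179) to (281,258); the middle tube runs from (113,213) to (170,275). The green decoy at (250,85) is close to the path but out of the way.

Run:
```python
from h import *
for a,b in(((285,179),(281,258)),((113,215),(168,274))):
    P=toz('wrist',[a,b],.008);e=P[1]-P[0];c=P.mean(0);al=np.arctan2(e[1],e[0])%np.pi;print(c.round(4),al.round(3),np.linalg.norm(e));gx(*c,.174,al)
print(proj('wrist',[[.395,.11,.0]]))
```

```text
[0.484  0.1088] 2.767 0.06486486624101521
inc [-0.045 -0.022  1.596] [0.   0.   0.47] dist 0.096 q7 0.38
[ 0.4677 -0.0062] 0.319 0.06346933090907528
inc [-0.401 -1.923  1.596] [ 0.   -0.   23.85] dist 0.152 q7 0.38
[[245.97116772 107.01065348]]
```

Emit:
step_arm(
  increments=[
    [-0.04, -0.02, 0.9, 0, 0, 0.3, -0.1],
    [-0.04, -0.02, 1.59, 0, 0, 0.3, -0.1],
    [-0.04, -0.02, 1.59, 0, 0, 0.3, -0.1],
    [-0.04, -0.02, 1.59, 0, 0, 0.3, -1],
    [-0.04, -0.02, 1.59, 0, 0, 0.3, -1],
    [-0.04, -0.02, 1.59, 0, 0, 0.3, -1],
    [-0.04, -0.02, 1.59, 0, 0, 0.3, -1],
    [-0.04, -0.02, 1.59, 0, 0, 0.3, -1],
    [-0.04, -0.02, 0.8, 0, 0, 0.3, -1],
    [-0.04, -0.02, 0, 0, 0, 0.3, -1],
    [-0.04, -0.02, 0, 0, 0, 0.3, -1],
  ],
)

```text
time: 16.92
tool_pos: [0.4848, 0.1087, 0.2728]
ee_rot: [0.559, 3.085, 0.005]
wrist_force: [0.3, -0.4, -1.1]
grip_width: 0.157
grip_force: 29.3
```

Run:
```python
from h import *
th=.047;c,s=np.cos(th),np.sin(th);R=np.array([[c,-s],[s,c]]);o=np.array([.487,.3235])
for k in(-.0435,.0435):
    p=R@[k,-.0365]+o;print(p)
    gx(p[0],p[1],.27,th+np.pi)
```

```text
[0.44526291 0.28499656]
inc [1.648 2.519 0.049] [ 0.03  0.06 -3.87] dist 0.181 q7 0.35
[0.53216683 0.28908405]
inc [0.316 3.092 0.059] [ 0.03  0.06 -3.87] dist 0.186 q7 0.35
```

Emit:
step_arm(
  increments=[
    [0.32, 3.09, 0, 0, 0, -3.87, -1],
    [0.32, 3.09, 0, 0, 0, -3.87, -1],
    [0.32, 3.09, 0, 0, 0, -3.87, -1],
    [0.32, 3.09, 0, 0, 0, -3.87, -1],
    [0.32, 3.09, 0, 0, 0, -3.87, -1],
    [0.32, 3.09, 0, 0, 0, -3.87, -1],
    [0.32, 3.09, 0.8, 0, 0, -3.87, -1],
    [0.32, 3.09, 1.2, 0, 0, -3.87, -1],
    [0.32, 3.09, 1.4, 0, 0, -3.87, -1],
    [0.32, 3.09, 1.44, 0, 0, -3.87, -1],
    [0.32, 3.09, 1.44, 0, 0, -3.87, -1],
    [0.32, 3.09, 1.44, 0, 0, -3.87, -0.25],
    [0.32, 3.09, 1.44, 0, 0, -3.87, -0.25],
    [0.32, 3.09, 1.44, 0, 0, -3.87, -0.25],
    [0.32, 3.09, 0.7, 0, 0, -3.87, -0.25],
    [0.32, 3.09, 0, 0, 0, -3.87, -0.25],
    [0.32, 3.09, 0, 0, 0, -3.87, -0.25],
  ],
)

```text
time: 19.05
tool_pos: [0.5317, 0.2894, 0.274]
ee_rot: [-0.072, 3.133, 0.008]
wrist_force: [0.2, 0.1, -0.7]
grip_width: 0.374
grip_force: 0.0
```

Run:
```python
from h import *
im=look('wrist',['tube_a_mid','marker_mid'],.012)
gx(.468,-.0055,.26,.28);gx(.468,-.0055,.26,.28+np.pi)
```

```text
marker_mid 0.72 [367  52 405 249] [0.4801 0.3567] 0.033 [ 17. 137.] [170. 122. 112.]
inc [ 1.271 -4.834  0.159] [-1.000e-02  1.000e-02  2.777e+01] dist 0.3 q7 0.51
inc [ 1.271 -4.834  0.159] [-0.01 -0.01 -2.23] dist 0.3 q7 0.51
```

Emit:
step_arm(
  increments=[
    [1.27, -4.83, 0.16, 0, 0, -2.2, -0.1],
    [1.27, -4.83, 0.16, 0, 0, -2.2, -0.1],
    [1.27, -4.83, 0.16, 0, 0, -2.2, -0.1],
    [1.27, -4.83, 0.16, 0, 0, -2.2, -0.1],
    [1.27, -4.83, 0.16, 0, 0, -2.2, -0.1],
    [1.27, -4.83, 0.16, 0, 0, -2.2, -0.1],
    [1.27, -4.83, 0.16, 0, 0, -2.2, -0.1],
    [1.27, -4.83, 0.16, 0, 0, -2.2, -0.1],
  ],
)

```text
time: 20.2
tool_pos: [0.4685, -0.0029, 0.2601]
ee_rot: [-0.439, 3.11, 0.002]
wrist_force: [0.3, 0.7, 0.2]
grip_width: 0.448
grip_force: 0.0
```

Run:
```python
from h import *
im=look('wrist',['tube_a_mid']);save(im,'w6')
gx(.468,-.0055,.174,.28+np.pi)
```

```text
inc [ 0.02  -0.039  1.436] [0.01 0.01 0.  ] dist 0.086 q7 1.02
```

View pics/w6.png

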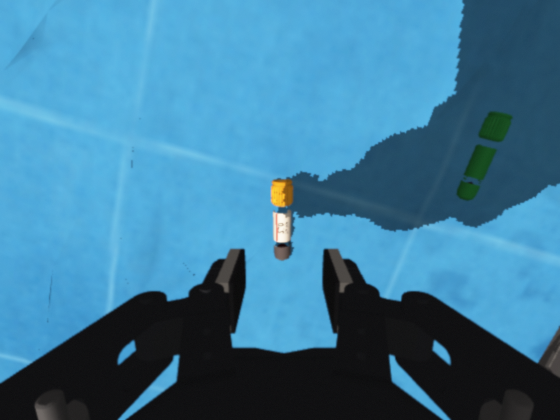

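The tube runs (282,178)-(283,259), aligned between the fingers.

Emit:
step_arm(
  increments=[
    [-0.02, -0.03, 0.8, 0, 0, 0, -0.1],
    [-0.02, -0.03, 1.43, 0, 0, 0, -0.1],
    [-0.02, -0.03, 1.43, 0, 0, 0, -0.1],
    [-0.02, -0.03, 1.43, 0, 0, 0, -1],
    [-0.02, -0.03, 1.43, 0, 0, 0, -1],
    [-0.02, -0.03, 1.43, 0, 0, 0, -1],
    [-0.02, -0.03, 1.43, 0, 0, 0, -1],
    [-0.02, -0.03, 1.43, 0, 0, 0, -1],
    [-0.02, -0.03, 0.7, 0, 0, 0, -1],
    [-0.02, -0.03, -0.2, 0, 0, 0, -1],
    [-0.02, -0.03, -0.2, 0, 0, 0, -1],
  ],
)

```text
time: 21.68
tool_pos: [0.471, -0.0055, 0.2753]
ee_rot: [-0.432, 3.104, -0.001]
wrist_force: [-0.1, 0.2, 0.0]
grip_width: 0.159
grip_force: 29.3
```

Run:
```python
from h import *
gx(.4453,.285,.187,.047+np.pi)
```

```text
inc [-0.9    4.776  1.472] [-0.01  0.07  2.19] dist 0.305 q7 1.05
```

Emit:
step_arm(
  increments=[
    [-0.9, 4.78, 0, 0, 0, 2.2, -1],
    [-0.9, 4.78, 0, 0, 0, 2.2, -1],
    [-0.9, 4.78, 0, 0, 0, 2.2, -1],
    [-0.9, 4.78, 0, 0, 0, 2.2, -1],
    [-0.9, 4.78, 0, 0, 0, 2.2, -1],
    [-0.9, 4.78, 0, 0, 0, 2.2, -1],
    [-0.9, 4.78, 0, 0, 0, 2.2, -1],
    [-0.9, 4.78, 0, 0, 0, 2.2, -1],
    [-0.9, 4.78, 0.8, 0, 0, 2.2, -1],
    [-0.9, 4.78, 1.25, 0, 0, 2.2, -1],
    [-0.9, 4.78, 1.45, 0, 0, 2.2, -1],
    [-0.9, 4.78, 1.47, 0, 0, 2.2, -1],
    [-0.9, 4.78, 1.47, 0, 0, 2.2, -1],
    [-0.9, 4.78, 1.47, 0, 0, 2.2, -0.25],
    [-0.9, 4.78, 1.47, 0, 0, 2.2, -0.25],
    [-0.9, 4.78, 1.47, 0, 0, 2.2, -0.25],
    [-0.9, 4.78, 0.7, 0, 0, 2.2, -0.25],
    [-0.9, 4.78, 0, 0, 0, 2.2, -0.25],
    [-0.9, 4.78, 0, 0, 0, 2.2, -0.25],
  ],
)

```text
time: 24.05
tool_pos: [0.4442, 0.2858, 0.2753]
ee_rot: [-0.073, 3.135, 0.009]
wrist_force: [0.4, -0.5, 0.4]
grip_width: 0.379
grip_force: 0.0
```

Run:
```python
from h import *
print(sensors.get_obs()['tool_pos'])
gx(.63,.135,.29,1.802)
```

```text
[0.44418864 0.28584135 0.2753397 ]
inc [-2.978 -2.654 -0.241] [8.000e-02 1.000e-02 1.324e+01] dist 0.24 q7 0.37
```

Emit:
step_arm(
  increments=[
    [-2.98, -2.65, -0.24, 0, 0, 13.24, -0.1],
    [-2.98, -2.65, -0.24, 0, 0, 13.24, -0.1],
    [-2.98, -2.65, -0.24, 0, 0, 13.24, -0.1],
    [-2.98, -2.65, -0.24, 0, 0, 13.24, -0.1],
    [-2.98, -2.65, -0.24, 0, 0, 13.24, -0.1],
    [-2.98, -2.65, -0.24, 0, 0, 13.24, -0.1],
    [-2.98, -2.65, -0.24, 0, 0, 13.24, -0.1],
    [-2.98, -2.65, -0.24, 0, 0, 13.24, -0.1],
    [-2.98, -2.65, -0.24, 0, 0, 13.24, -0.1],
    [-2.98, -2.65, -0.24, 0, 0, 13.24, -0.1],
  ],
)

```text
time: 25.3
tool_pos: [0.6293, 0.1342, 0.2858]
ee_rot: [-1.949, -2.464, 0.001]
wrist_force: [0.1, 0.3, -1.0]
grip_width: 0.45
grip_force: 0.0
```

Run:
```python
from h import *
im=look('wrist',['tweezers_mid','tape_roll']);save(im,'w7')
gx(.649,.135,.172,1.81)
```

```text
tweezers_mid 0.62 [301 187 318 279] [0.6541 0.1161] 1.831 [15. 83.] [164. 168. 166.]
tweezers_mid 0.43 [228 287 330 350] [0.6488 0.03  ] 0.217 [61. 92.] [178. 158. 108.]
tape_roll 0.91 [229 288 331 349] [0.6473 0.0394] 0.217 [57. 87.] [179. 159. 108.]
inc [-0.062  0.321  1.904] [-0.   -0.   -0.07] dist 0.116 q7 -0.29
```

View pics/w7.png

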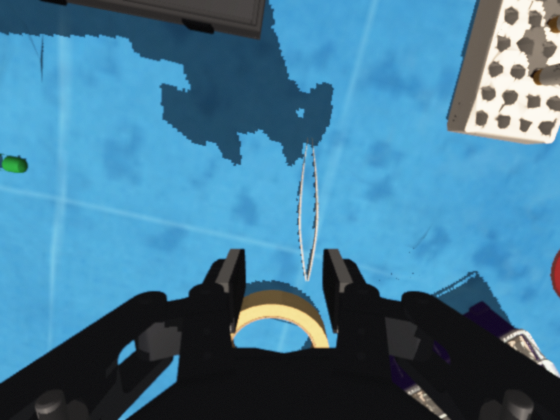

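Tweezers run from (307,280) at the joined end near the tape to (309,143) at the open tips, with the centre at about (308,211).

Run:
```python
from h import *
P=toz('wrist',[(307,280),(309,143)],.004);e=P[1]-P[0];c=P.mean(0);al=np.arctan2(e[1],e[0])%np.pi;print(P,c.round(4),al.round(3),np.linalg.norm(e));gx(*c,.172,al)
print(toz('wrist',[(299,211),(317,211)],.004))
```

```text
[[0.66414693 0.0738088 ]
 [0.63551988 0.19144707]] [0.6498 0.1326] 1.81 0.12107134860083399
inc [-0.103  0.326  1.904] [-0.   -0.   -0.07] dist 0.116 q7 -0.29
[[0.64141268 0.13488037]
 [0.65627773 0.13839065]]
```

Emit:
step_arm(
  increments=[
    [-0.09, 0.32, 1.0, 0, 0, 0, -0.1],
    [-0.09, 0.32, 1.6, 0, 0, 0, -0.1],
    [-0.09, 0.32, 1.88, 0, 0, 0, -0.1],
    [-0.09, 0.32, 1.88, 0, 0, 0, -0.1],
    [-0.09, 0.32, 1.88, 0, 0, 0, -1],
    [-0.09, 0.32, 1.88, 0, 0, 0, -1],
    [-0.09, 0.32, 1.88, 0, 0, 0, -1],
    [-0.09, 0.32, 1.88, 0, 0, 0, -1],
    [-0.09, 0.32, 1.88, 0, 0, 0, -1],
  ],
  grip_force=25,
)

```text
time: 26.58
tool_pos: [0.6498, 0.1337, 0.1748]
ee_rot: [1.95, 2.462, 0.003]
wrist_force: [-1.2, -0.2, 5.3]
grip_width: 0.154
grip_force: 26.9
```

Emit:
step_arm(
  increments=[
    [0, 0, -0.4, 0, 0, 0, -1],
    [0, 0, -1.0, 0, 0, 0, -1],
    [0, 0, -1.55, 0, 0, 0, -1],
    [0, 0, -1.55, 0, 0, 0, -1],
  ],
)

```text
time: 27.08
tool_pos: [0.6501, 0.1338, 0.2694]
ee_rot: [1.948, 2.46, 0.007]
wrist_force: [0.2, 0.2, -0.1]
grip_width: 0.154
grip_force: 26.3
```

Run:
```python
from h import *
im=vision.read_camera('wrist');save(im,'w8')
th=.243;c,s=np.cos(th),np.sin(th);R=np.array([[c,-s],[s,c]]);o=np.array([.5395,-.296])
p=R@[-.0435,0]+o;print(p);gx(*p,.27,th)
```

```text
[ 0.49727801 -0.30646678]
inc [-6.555 -4.147 -0.05 ] [ 1.000e-02 -1.000e-02  1.489e+01] dist 0.465 q7 -0.29
```

View pics/w8.png

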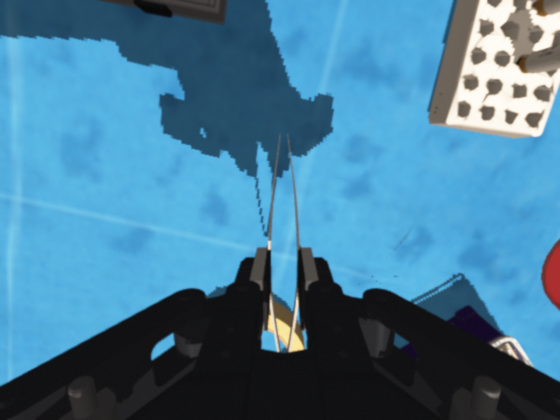

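The tweezers are held centrally and look level, from (283,135) to (285,350). Moving over case_two's long compartment.

Emit:
step_arm(
  increments=[
    [-6.55, -4.15, -0.05, 0, 0, 14.9, -1],
    [-6.55, -4.15, -0.05, 0, 0, 14.9, -1],
    [-6.55, -4.15, -0.05, 0, 0, 14.9, -1],
    [-6.55, -4.15, -0.05, 0, 0, 14.9, -1],
    [-6.55, -4.15, -0.05, 0, 0, 14.9, -1],
    [-6.55, -4.15, -0.05, 0, 0, 14.9, -1],
    [-6.55, -4.15, -0.05, 0, 0, 14.9, -1],
    [-6.55, -4.15, -0.05, 0, 0, 14.9, -1],
    [-6.55, -4.15, -0.05, 0, 0, 14.9, -1],
    [-6.55, -4.15, -0.05, 0, 0, 14.9, -1],
    [-6.55, -4.15, -0.05, 0, 0, 14.9, -1],
    [-6.55, -4.15, -0.05, 0, 0, 14.9, -1],
  ],
)

```text
time: 28.62
tool_pos: [0.4973, -0.3055, 0.2693]
ee_rot: [-3.118, -0.381, 0.001]
wrist_force: [1.3, -0.2, -0.6]
grip_width: 0.154
grip_force: 26.3
```

Run:
```python
from h import *
print(sensors.get_obs()['grip_width'])
im=vision.read_camera('wrist').copy();draw(im,np.array([.5395,-.296]),.243,[(-.1215,.1215,-.038,.038,.042),(-.1185,.0315,-.035,.035,.029)]);save(im,'w9')
gx(.4973,-.3065,.187,.243)
```

```text
0.15378155130186189
inc [-0.002  0.015  1.375] [-0.01  0.    0.  ] dist 0.082 q7 -0.81
```

View pics/w9.png

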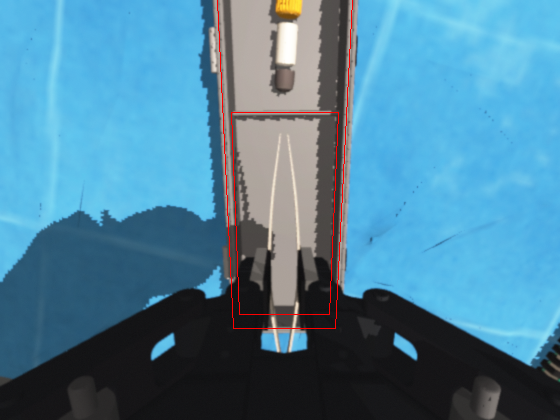

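The overlay fits, and the tweezers lie between the divider and the end wall. Lowering them.

Emit:
step_arm(
  increments=[
    [0, 0.02, 0.8, 0, 0, 0, -1],
    [0, 0.02, 1.15, 0, 0, 0, -1],
    [0, 0.02, 1.32, 0, 0, 0, -1],
    [0, 0.02, 1.37, 0, 0, 0, -1],
    [0, 0.02, 1.37, 0, 0, 0, -1],
    [0, 0.02, 1.37, 0, 0, 0, -0.25],
    [0, 0.02, 1.37, 0, 0, 0, -0.25],
    [0, 0.02, 1.37, 0, 0, 0, -0.25],
    [0, 0.02, 0.7, 0, 0, 0, -0.25],
    [0, 0.02, -0.5, 0, 0, 0, -0.25],
    [0, 0.02, -0.5, 0, 0, 0, -0.25],
  ],
)

```text
time: 30.05
tool_pos: [0.4986, -0.3082, 0.3045]
ee_rot: [3.113, 0.378, 0.013]
wrist_force: [0.2, -0.8, 0.2]
grip_width: 0.377
grip_force: 0.0
```

Run:
```python
from h import *
im=look('wrist',['tweezers_mid','tube_a_mid'],.012);save(im,'w10')
im=look('top',['tube_a_mid','marker_mid'],.012);look('top',['tape_roll'])
cv2.imwrite('pics/top1.png',cv2.resize(im[110:310,70:450,::-1],(800,421),interpolation=cv2.INTER_CUBIC))
```

```text
tweezers_mid 0.96 [272 176 289 275] [ 0.4823 -0.311 ] 0.26 [14. 91.] [194. 180. 164.]
tube_a_mid 0.87 [272   9 292  99] [ 0.61   -0.2765] 0.209 [16. 63.] [207. 182. 124.]
tube_a_mid 0.66 [375 166 390 189] [ 0.6148 -0.2792] 0.15 [17. 58.] [122. 104.  74.]
marker_mid 0.73 [110 203 115 258] [0.488 0.362] 0.043 [ 17. 131.] [151. 106.  91.]
tape_roll 0.97 [242 140 286 183] [0.6483 0.0073] 3.141 [ 98. 106.] [145. 123.  80.]
```

View pics/w10.png

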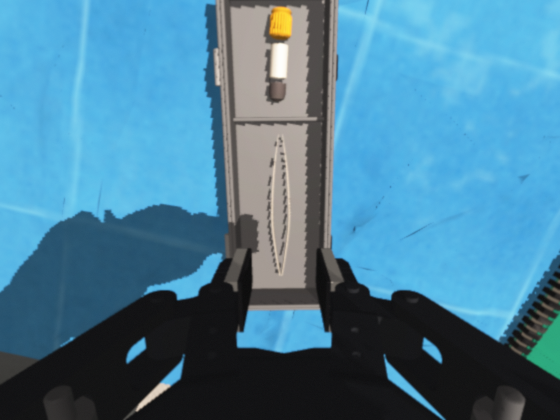

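View pics/top1.png

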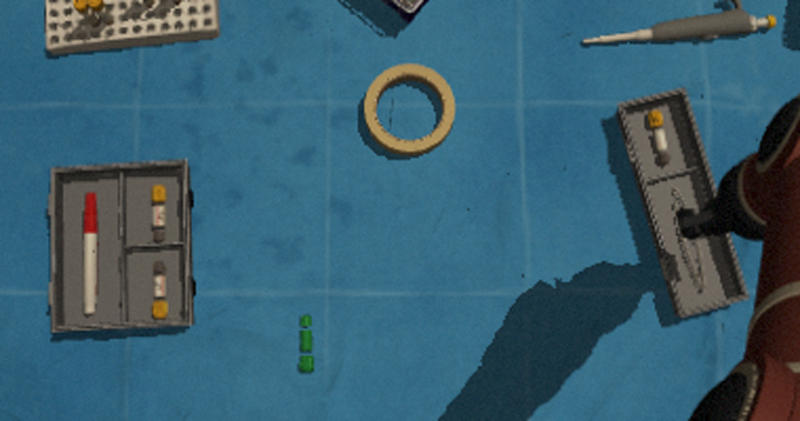

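All five things lie flat in their own compartments: tweezers at (280,205) and tube at (279,52) in the wrist view; marker at (90,250) and tubes at (159,212) and (160,290) in the top view. The tape roll hasn't moved and the gripper is clear.

```bash
python3 -c "
from rig import close_job
print(close_job())"
```

```text
the job is handed in; nothing more can be done
None
```

The job is handed in at about 30 s of the 134 s limit: the final pictures show the marker and two tubes in the three-compartment case, the tweezers and third tube in the narrow case, all lying flat, and the tape roll and green look-alike untouched; the hand-in call returned no verdict.

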